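Open the socket cabinet and point out the widest socket

ROBOT

A 6-joint arm with a two-finger parallel gripper is mounted at the origin on the work surface. World frame = base frame: x ahead of the robot, y to its left, z up, the work surface at z = 0. Lengths are in m, angles in degrees, forces in N, time in s.
With the tool pointing down it reaches from about 0.35 to 0.875 m from the base axis. Payload 4.2 kg.
Tool frame: the origin (TCP) lies midway between the tips of the shut fingers; the grasp point (between the pads) lies 19 mm behind it; z points along the fingers, y is the direction in which the jaws open and shut (so a half turn about z gives the same grasp; the last joint's range is limited). The gripper opens to 87 mm and grips with 3 to 60 N. Pads are 19 mm wide; open, the fingers measure 117 mm over their backs; the gripper's body (75 mm by 190 mm) begins 51 mm behind the grasp point.
Start: joints at [87.754, 22.042, 0.453, 0, -68.411, -14.817], TCP at [0.183, 0.597, 0.223] pointing down, gripper open.
Joint ranges: [-179.83, 179.83], [-69.29, 118.12], [-61.27, 80.66], [-181.25, 117.63], [-171.15, -9.14], [-177.46, 177.46]. Speed limits (degrees/s): [159.86, 159.86, 180, 180, 180, 180].

INTERFACE

Orientations are given as a 3x3 rotation matrix whose columns are the frame's x, y, z axes.
In Python, from station import sense, capture, get_calibration, finish_job, spot_in, spot_point gives the robot as it stands.
- The arm moves only by the shell command python3 -m inch 'ROWS'. ROWS is JSON, a list of rows, each an object with "fingers": the finger opening in cm, from 0 to 8.7; "delta_pos": the shift along the tool's x, y, z in cm, a list of three; "spin": the turn about the tool's z in degrees. In form: [{"fingers": fingers, "delta_pos": [dx, dy, dz], "spin": spin}, ...]. A call has 1 to 20 rows; each row is the pose to reach, as a shift and turn from the pose commanded when the call began, along the tool's axes at that moment; what a row does not reach only later rows make up. A row lasts 1/10 s, in which the tool goes at most 50 mm and 8.59 degrees, less where a joint would pass 70% of its speed; a pose out of reach is approached as far as the arm can. A call with a gripper value outside its range is refused whole. The fingers move at their own pace and stop on an object; the grip force is fixed at half the most. Time passes only in rows, so rows that repeat a pose let the fingers close. It gives the time, the measured TCP pose, the force and the opening at its end, in the units of the state.
- sense(): the state, without advancing time (a new reading comes with each control period).
- capture(name): name is "scene" or "top" or "wrist"; returns the picture (400x640x3 uint8, red, green, blue); there is no depth.
- get_calibration(name): a dict with "K" (3x3 intrinsics, pixels), "T" (4x4, takes a point from camera to world coordinates). Camera axes: x right, y up, looking along -z (the intrinsics and any distortion apply to the point x, -y, -z); pixel columns grow to the right and rows downward; lengths in m; the calibration is good to about 2 mm. A picture is of the moment at which its call begins: read the wrist's pose just before it. get_calibration takes no time and is no camera call; for the wrist camera it gives the pose at the moment of the call.
- finish_job(): hands the job in, once; it reports no verdict.
Trained networks look in the newest picture that a camera, given by its name, has taken for a name from the list of things; names that differ only in an ending like _2 or _b are one class to them, and where a whole thing is asked for, a point or a joint stands for the part that bears it (a point fixed in the world has none). Each returns a list of dicts, best first, with "conf" (0 to 1); they miss things now and then, are a little off and sometimes report something else, mostly with a low value. They report only what shows in the picture. A call takes as long as a camera call.
- spot_in(camera, target): "extent" ([left, top, right, bottom] as shares, 0 to 1, of the picture: columns of its width, rows of its height, round what is visible of it).
- spot_point(camera, target): "location" ([column, row] as shares, 0 to 1, of the picture: columns of its width, rows of its height: a listed point, or the origin of a listed thing).
The state is a dict: "time_s": time; "joints": joint angles; "joint_velocities": joint speeds; "effort": joint torques, N m; "tcp_pos": TCP position; "ee_rot": TCP orientation; "wrist_force": force on the tool from outside, world axes, zero at the start; "moment": the same for the moment, N m; "gripper_width": opening from 0.0 (shut) to 1.0 (fully open).
Only numpy, scipy, OpenCV 4.12 (cv2) and the standard library are available. Lean on these libraries where they do the work, as an engineer would, in place of code of your own. Each camera call takes 0.05 s, during which the arm holds its last target.

TASK

Show me which socket is the widest: with the fingertips push the white sliding door on top of the low plastic cabinet fully open (its raised rib is there to push against), then point from above at the widest of the three steel sockets inside, fingertips centred over it and a couple of centimetres clear of its mouth, and finish still pointing there. Do not touch or pick up any socket, and leave the other things on the bench where they lie.

Things in the scene. Friction and masses are not known exactly. Their poses are not given: they have to be found in the camera images.
- cabinet: low grey plastic cabinet fixed to the bench, 150 mm (x) by 370 mm (y, its length); origin: centre of its underside, z up. Its +y half is an open-topped bin, inner floor at 30 mm, with three compartments in a row centred at y = 35, 90, 145 mm (a socket stands anywhere within 30 mm of x = 0). Its -y half is closed on top. Walls and door tracks reach 88 mm above the bench
- door (a joint): how far the flat white sliding door on the cabinet's top is open, m: 0 = shut (covers the +y half), 0.172 = fully open (end stop, over the -y half). It slides level along the cabinet's -y with about 2 N of friction and stays where left. Plate 134 x 180 mm, its flat upper face 84 mm above the bench
- rib (a point): push face of the door's raised rib, moves with the door: upright, 100 mm wide along the cabinet's x, looks to the cabinet's +y, from the door's face at 84 mm up to 106 mm above the bench. 83 mm of flat door lie before it (+y); behind it (-y) the rib slopes down as a 70 mm ramp. This point: middle of the face, 95 mm above the bench
- socket_wide_top (a point): the widest of the three steel sockets: an upright hollow steel cylinder, 36 mm across and 38 mm tall, mouth up, standing loose in one of the three compartments under the door. This point: centre of its mouth, 68 mm above the bench
- socket_wide: the widest socket itself; origin at the centre of its underside, z up
- socket_middle: the middle socket, 25 mm across, 38 mm tall; not to be touched; origin at the centre of its underside
- socket_narrow: the narrowest socket, 18 mm across, 38 mm tall; not to be touched; origin at the centre of its underside
- hammer: Bystander, leave it alone: blue plastic hammer, 270 mm long, lying flat along its x; origin near the middle of its length, on the bench
- ratchet: Bystander, leave it alone: chrome ratchet, 34 mm round head at its origin, 190 mm handle along its -x, 23 mm high
- bowl: Bystander, leave it alone: white ceramic bowl of nuts, 100 mm across, 45 mm high; origin at the centre of its underside
- block: Bystander, leave it alone: wooden sanding block 110 x 65 x 34 mm; origin at the centre of its underside
- pliers: Bystander, leave it alone: steel locking pliers lying flat, from 60 mm ahead (+x, jaws) to 160 mm behind the origin, 50 mm wide, 18 mm high
- tape: Bystander, leave it alone: black tape measure 65 x 35 x 62 mm high; origin at the centre of its underside

How it is judged:
By the outcome, as a careful person would: the job done as asked, in the order asked, and still so for the second after the job is handed in, with the robot touching nothing.
It also fails if it takes over 40 s, if anything falls off the work surface, if the arm or the gripper's body presses on something with over 40 N, if the wrist force passes 120 N, or if a joint passes its speed limit or range.

## Working session

There is one attempt and no reset: what is moved stays moved. The work goes in short steps, Python scripts to look and compute and a shell command to move; the robot and the scene stay as the last step left them, time stands still between calls to the robot, and variables do not carry over. Pictures are saved under pics/ and viewed, and the job is handed in when it is done.

```bash
mkdir -p pics; ls; cat > h.py <<'E'
import numpy as np, cv2
from station import sense, capture, get_calibration, spot_in, spot_point
def snap(n,f):
    im=capture(n); cv2.imwrite('pics/'+f,im[:,:,::-1]); return im
def ray(n,loc):
    c=get_calibration(n);K=np.array(c['K']);T=np.array(c['T'])
    p=np.array([loc[0]*640,loc[1]*400,1.]); d=np.linalg.solve(K,p); d=np.array([d[0],-d[1],-d[2]])
    return T[:3,3],T[:3,:3]@d
def at(n,loc,z):
    o,d=ray(n,loc); return o+d*(z-o[2])/d[2]
def proj(n,P):
    c=get_calibration(n);K=np.array(c['K']);T=np.array(c['T'])
    q=T[:3,:3].T@(np.array(P)-T[:3,3]); u=K@np.array([q[0],-q[1],-q[2]]); return u[:2]/u[2]
E
python3 - <<'E'
from h import *
s=sense();print(s['time_s'],s['tcp_pos'],s['ee_rot'],s['wrist_force'])
for n in('top','scene','wrist'):
    snap(n,n+'1.png'); c=get_calibration(n); print(n,{k:v for k,v in c.items() if k not in('K','T')})
    for t,z in(('rib',.095),('cabinet',0),):
        for r in spot_point(n,t)[:2]: print(n,t,r,at(n,r['location'],z).round(4))
E
```

```text
pics
0.0 [0.18317899 0.59691778 0.22148719] [[ 9.55929854e-01 -2.93594585e-01 -5.78433474e-04]
 [-2.93595151e-01 -9.55927653e-01 -2.05167014e-03]
 [ 4.94186906e-05  2.13107800e-03 -9.99997728e-01]] [-0.76992636 -0.79216205 -0.39356499]
top {}
top rib {'location': [0.5192, 0.5613], 'conf': 0.82} [ 0.5442 -0.0121  0.095 ]
top cabinet {'location': [0.5523, 0.5625], 'conf': 0.83} [ 0.5509 -0.07    0.    ]
scene {}
scene rib {'location': [0.492, 0.4825], 'conf': 0.62} [ 0.54   -0.0078  0.095 ]
scene cabinet {'location': [0.4569, 0.5603], 'conf': 0.69} [ 0.5589 -0.0565  0.    ]
scene cabinet {'location': [0.6492, 0.6335], 'conf': 0.29} [0.5018 0.2129 0.    ]
wrist {}
```

View pics/top1.png

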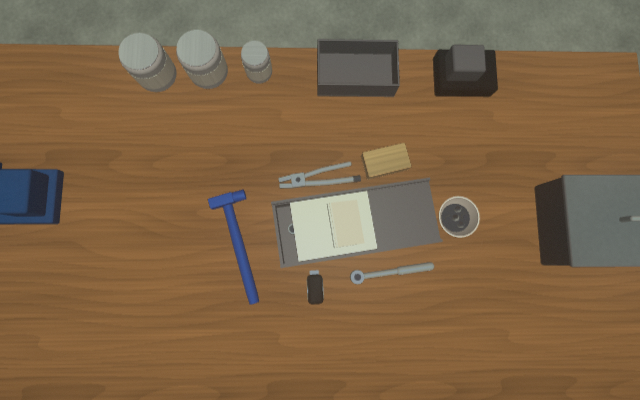

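View pics/scene1.png

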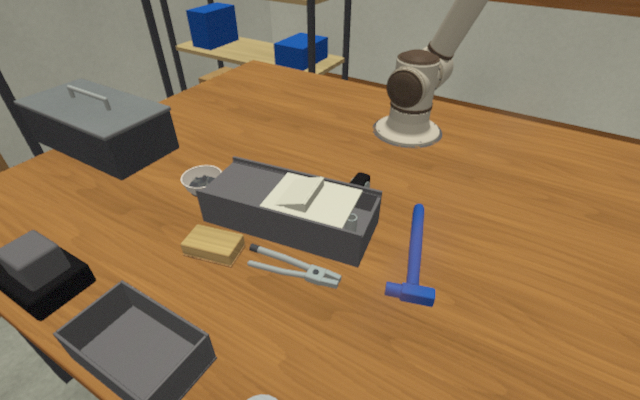

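View pics/wrist1.png

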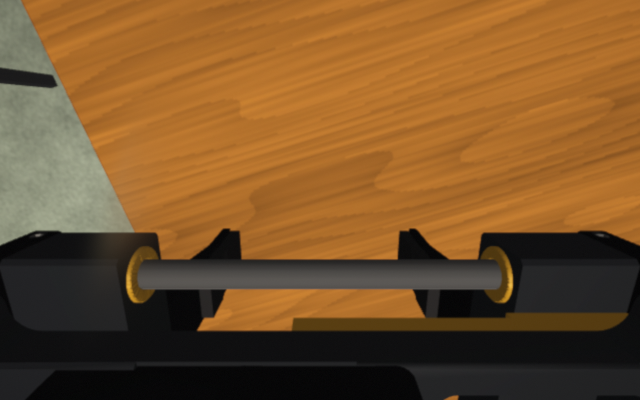

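```bash
python3 - <<'E'
from h import *
im=cv2.imread('pics/top1.png')[160:310,190:490]
cv2.imwrite('pics/top1z.png',cv2.resize(im,(750,375),interpolation=cv2.INTER_CUBIC))
im=cv2.imread('pics/scene1.png')[150:300,170:430]
cv2.imwrite('pics/sc1z.png',cv2.resize(im,(780,450),interpolation=cv2.INTER_CUBIC))
E
```

```text
(no output)
```

View pics/top1z.png

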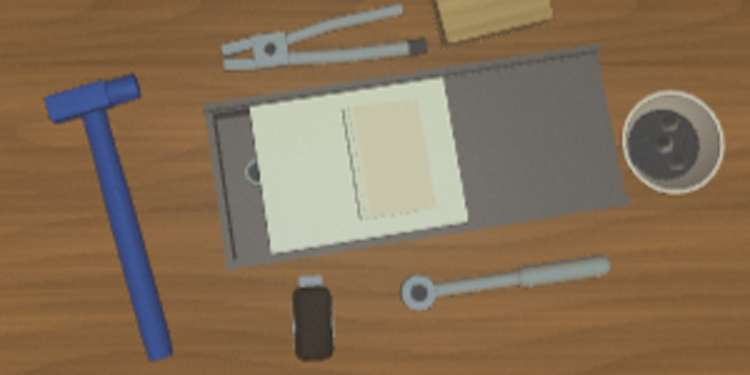

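View pics/sc1z.png

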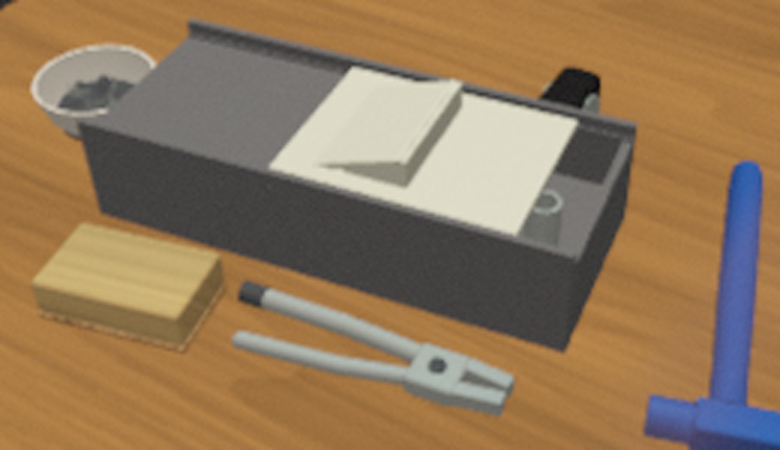

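The top view shows the cabinet turned slightly, with its +y end to the left (outer corners at zoomed pixels (206,107), (228,268), (598,47) and (628,203)). The door is slightly open, and the rib's push face runs from (347,108) to (362,218). A socket mouth peeks out near (255,172).

```bash
python3 - <<'E'
from h import *
f=lambda u,v,z: at('top',[(u/2.5+190)/640,(v/2.5+160)/400],z)
LT,LB,RT,RB=[f(*p,.088) for p in((206,107),(228,268),(598,47),(628,203))]
for a in(LT,LB,RT,RB):print(a.round(4))
c=(LT+LB+RT+RB)/4; print('c',c)
ax=LT+LB-RT-RB; print(np.linalg.norm(ax)/2); yaw=np.degrees(np.arctan2(-ax[0],ax[1])); print('yaw',yaw)
d=np.radians(yaw);X=np.array([np.cos(d),np.sin(d)]);Y=np.array([-np.sin(d),np.cos(d)])
for p in((347,108),(362,218)):
    q=f(*p,.106); print('rib',q.round(4),(q-c)[:2]@X,(q-c)[:2]@Y)
for p in((251,107),(271,253),(443,78),(468,220)):
    q=f(*p,.084); print('door',q.round(4),(q-c)[:2]@X,(q-c)[:2]@Y)
s=sense();R=np.array(s['ee_rot']);print('tool yaw x',np.degrees(np.arctan2(R[1,0],R[0,0])))
print('X',X,'Y',Y,'push-start dir')
E
```

```text
[0.5944 0.1226 0.088 ]
[0.4507 0.1015 0.088 ]
[ 0.65   -0.2381  0.088 ]
[ 0.5061 -0.259   0.088 ]
c [ 0.55033205 -0.06825355  0.088     ]
0.36485948294376663
yaw 8.746465873087148
rib [ 0.5909 -0.0041  0.106 ] 0.049815522845931236 0.057242452311534985
rib [ 0.4934 -0.0165  0.106 ] -0.04835688977102826 0.05982776512113648
door [0.5949 0.0822 0.084 ] 0.06696132503343111 0.1419361449666555
door [0.4636 0.0637 0.084 ] -0.06567731626825958 0.14358996695440246
door [ 0.6216 -0.0938  0.084 ] 0.0665663739223308 -0.036131550738334954
door [ 0.4918 -0.1136  0.084 ] -0.06475809323303655 -0.03591261741026349
tool yaw x -17.063827334881097
X [0.98837089 0.15206242] Y [-0.15206242  0.98837089] push-start dir
```

```bash
cat >> h.py <<'E'
YAW=np.radians(8.75);C=np.array([.5503,-.0683]);X=np.array([np.cos(YAW),np.sin(YAW)]);Y=np.array([-np.sin(YAW),np.cos(YAW)])
def go(xy,z):
    s=sense();R=np.array(s['ee_rot']);p=np.array(s['tcp_pos'])
    d=R.T@(np.array([*xy,z])-p)*100
    print('t',s['time_s'],'tcp',p.round(4),'cab',((p[:2]-C)@X).round(4),((p[:2]-C)@Y).round(4),'yaw',np.degrees(np.arctan2(R[1,0],R[0,0])).round(2),'F',np.round(s['wrist_force'],2),'w',s['gripper_width'],'delta cm',d.round(2))
def cab(x,y): return C+x*X+y*Y
E
python3 -c "
from h import *
go(cab(0,.10),.16)"
```

```text
t 0.45 tcp [0.1833 0.5974 0.2225] cab -0.2614 0.7138 yaw -17.06 F [0.14 0.67 0.35] w 0.9987358683364544 delta cm [50.26 43.87  6.25]
```

```bash
python3 -m inch '[{"fingers":0,"delta_pos":[1,0.9,0],"spin":0},{"fingers":0,"delta_pos":[3,2.6,0],"spin":-2},{"fingers":0,"delta_pos":[6,5.2,0],"spin":-4},{"fingers":0,"delta_pos":[9,7.9,0],"spin":-6},{"fingers":0,"delta_pos":[12,10.5,0.5],"spin":-8},{"fingers":0,"delta_pos":[15,13.1,1],"spin":-10},{"fingers":0,"delta_pos":[18,15.7,1.5],"spin":-12},{"fingers":0,"delta_pos":[21,18.3,2],"spin":-14},{"fingers":0,"delta_pos":[24,21,2.5],"spin":-16},{"fingers":0,"delta_pos":[27,23.6,3],"spin":-18},{"fingers":0,"delta_pos":[30,26.2,3.5],"spin":-20},{"fingers":0,"delta_pos":[33,28.8,4],"spin":-22},{"fingers":0,"delta_pos":[36,31.4,4.5],"spin":-24},{"fingers":0,"delta_pos":[39,34,5],"spin":-25},{"fingers":0,"delta_pos":[42,36.7,5.5],"spin":-25.8},{"fingers":0,"delta_pos":[45,39.3,6],"spin":-25.8},{"fingers":0,"delta_pos":[48,41.9,6.2],"spin":-25.8},{"fingers":0,"delta_pos":[49.5,43.2,6.2],"spin":-25.8},{"fingers":0,"delta_pos":[50.3,43.9,6.2],"spin":-25.8},{"fingers":0,"delta_pos":[50.3,43.9,6.2],"spin":-25.8}]'
python3 - <<'E'
from h import *
im=snap('top','t2.png');snap('wrist','w2.png');snap('scene','s2.png')
go(cab(0,.10),.094)
E
```

```text
time_s: 2.45
tcp_pos: [0.5354, 0.029, 0.1605]
ee_rot: [[0.989, 0.15, -0.0], [0.15, -0.989, -0.0], [-0.0, 0.0, -1.0]]
wrist_force: [-0.4, 0.1, -0.7]
gripper_width: 0.006
t 2.6 tcp [0.5348 0.0308 0.1607] cab -0.0002 0.1003 yaw 8.79 F [-0.74  0.09  0.07] w 0.009537771840654656 delta cm [0.02 0.03 6.67]
```

View pics/w2.png

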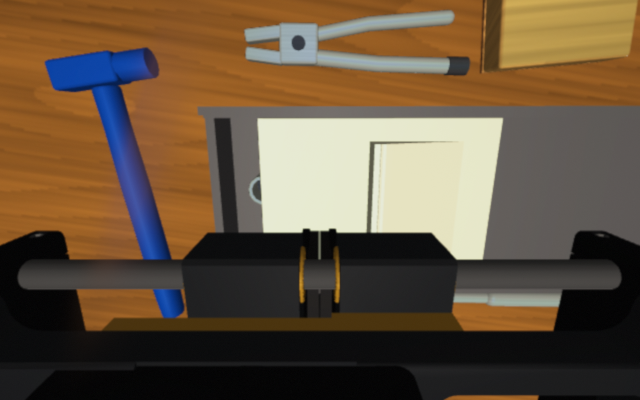

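View pics/s2.png

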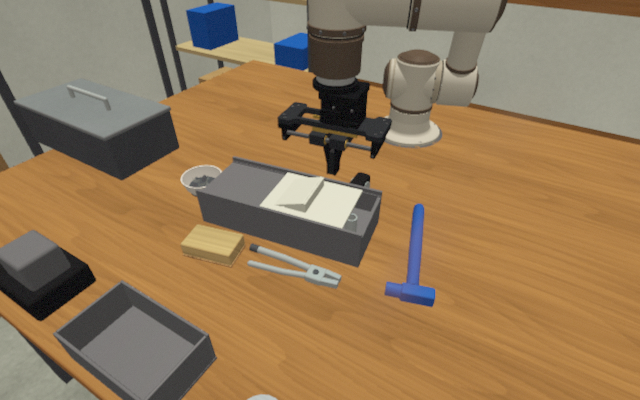

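The wrist view shows the tool square with the cabinet. The rib face is near column 375–384 and the fingertips are above the flat door to its left.

```bash
python3 - <<'E'
from h import *
def cc(n,u,v,z):
    q=at(n,[u/640,v/400],z)[:2]-C; return (q@X).round(4),(q@Y).round(4)
print('far edge',cc('wrist',400,108,.088),'rib top corner',cc('wrist',384,143,.106),'rib base corner',cc('wrist',371,141,.084),'door edge',cc('wrist',259,119,.084),cc('wrist',502,119,.084),'cab end',cc('wrist',203,108,.088))
for t,z in (('rib',.095),):
    for r in spot_point('wrist',t): print(r, cc('wrist',r['location'][0]*640,r['location'][1]*400,z))
print(proj('scene',[.5348,.0308,.1607]))
E
```

```text
far edge (np.float64(0.0743), np.float64(0.0431)) rib top corner (np.float64(0.0513), np.float64(0.0568)) rib base corner (np.float64(0.0507), np.float64(0.0621)) door edge (np.float64(0.0665), np.float64(0.1445)) (np.float64(0.0667), np.float64(-0.0328)) cab end (np.float64(0.0741), np.float64(0.1832))
{'location': [0.5794, 0.5353], 'conf': 0.81} (np.float64(-0.0026), np.float64(0.0618))
[332.97694862 170.86290828]
```

```bash
python3 -m inch '[{"fingers":0,"delta_pos":[0,0,1],"spin":0},{"fingers":0,"delta_pos":[0,0,3],"spin":0},{"fingers":0,"delta_pos":[0,0,5],"spin":0},{"fingers":0,"delta_pos":[0,0,6],"spin":0},{"fingers":0,"delta_pos":[0,0,6.6],"spin":0},{"fingers":0,"delta_pos":[0,0,6.6],"spin":0}]'
python3 -m inch '[{"fingers":0,"delta_pos":[0,1,0],"spin":0},{"fingers":0,"delta_pos":[0,1.5,0],"spin":0},{"fingers":0,"delta_pos":[0,2,0],"spin":0},{"fingers":0,"delta_pos":[0,2.5,0],"spin":0},{"fingers":0,"delta_pos":[0,3,0],"spin":0},{"fingers":0,"delta_pos":[0,3.5,0],"spin":0},{"fingers":0,"delta_pos":[0,4,0],"spin":0},{"fingers":0,"delta_pos":[0,4.5,0],"spin":0},{"fingers":0,"delta_pos":[0,5,0],"spin":0},{"fingers":0,"delta_pos":[0,5.5,0],"spin":0},{"fingers":0,"delta_pos":[0,6,0],"spin":0}]'
python3 - <<'E'
from h import *
snap('wrist','w3.png');snap('top','t3.png');go(cab(0,-.0575),.094)
E
```

```text
time_s: 3.25
tcp_pos: [0.535, 0.0304, 0.0939]
ee_rot: [[0.988, 0.152, -0.001], [0.152, -0.988, -0.001], [-0.001, 0.0, -1.0]]
wrist_force: [-0.1, -0.6, 0.0]
gripper_width: 0.006
time_s: 4.35
tcp_pos: [0.5448, -0.0294, 0.0946]
ee_rot: [[0.988, 0.152, 0.0], [0.152, -0.988, 0.0], [0.0, -0.0, -1.0]]
wrist_force: [-0.6, 2.1, 1.0]
gripper_width: 0.006
t 4.45 tcp [ 0.5444 -0.0299  0.0944] cab 0.0 0.0388 yaw 8.7 F [ 0.22  0.78 -0.53] w 0.0033499549312992743 delta cm [0.   9.63 0.04]
```

View pics/w3.png

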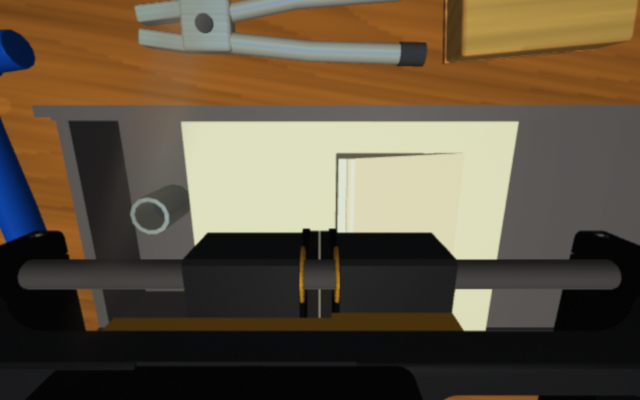

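The rib is moving with the fingers at about 2 N, and the outermost socket now shows. I'll keep pushing.

```bash
python3 -m inch '[{"fingers":0,"delta_pos":[0,0.5,0],"spin":0},{"fingers":0,"delta_pos":[0,1.1,0],"spin":0},{"fingers":0,"delta_pos":[0,1.7,0],"spin":0},{"fingers":0,"delta_pos":[0,2.3,0],"spin":0},{"fingers":0,"delta_pos":[0,2.9,0],"spin":0},{"fingers":0,"delta_pos":[0,3.5,0],"spin":0},{"fingers":0,"delta_pos":[0,4.1,0],"spin":0},{"fingers":0,"delta_pos":[0,4.7,0],"spin":0},{"fingers":0,"delta_pos":[0,5.3,0],"spin":0},{"fingers":0,"delta_pos":[0,5.9,0],"spin":0},{"fingers":0,"delta_pos":[0,6.5,0],"spin":0},{"fingers":0,"delta_pos":[0,7.1,0],"spin":0},{"fingers":0,"delta_pos":[0,7.7,0],"spin":0},{"fingers":0,"delta_pos":[0,8.1,0],"spin":0},{"fingers":0,"delta_pos":[0,8.4,0],"spin":0},{"fingers":0,"delta_pos":[0,8.6,0],"spin":0}]'
python3 -c "
from h import *
go(cab(0,-.0575),.094)"
python3 -m inch '[{"fingers":0,"delta_pos":[0,0.1,0],"spin":0},{"fingers":0,"delta_pos":[0,0.2,0],"spin":0},{"fingers":0,"delta_pos":[0,0.3,0],"spin":0},{"fingers":0,"delta_pos":[0,0.4,0],"spin":0}]'
python3 -c "
from h import *
go(cab(0,-.0575),.094)"
```

```text
time_s: 6.05
tcp_pos: [0.5575, -0.1144, 0.0945]
ee_rot: [[0.988, 0.152, -0.0], [0.152, -0.988, -0.0], [-0.0, -0.0, -1.0]]
wrist_force: [-0.5, 2.2, -0.8]
gripper_width: 0.009
t 6.05 tcp [ 0.5575 -0.1144  0.0945] cab 0.0001 -0.0466 yaw 8.73 F [-0.48  2.16 -0.79] w 0.009186318146591474 delta cm [-0.01  1.09  0.05]
time_s: 6.45
tcp_pos: [0.5581, -0.118, 0.0945]
ee_rot: [[0.988, 0.152, -0.0], [0.152, -0.988, 0.0], [-0.0, -0.0, -1.0]]
wrist_force: [-1.4, 1.2, -1.8]
gripper_width: 0.006
t 6.45 tcp [ 0.5581 -0.118   0.0945] cab 0.0001 -0.0503 yaw 8.75 F [-1.4   1.16 -1.77] w 0.006023267279229052 delta cm [-0.01  0.72  0.05]
```

```bash
python3 -m inch '[{"fingers":0,"delta_pos":[0,0.1,0],"spin":0},{"fingers":0,"delta_pos":[0,0.2,0],"spin":0},{"fingers":0,"delta_pos":[0,0.3,0],"spin":0},{"fingers":0,"delta_pos":[0,0.4,0],"spin":0}]'
python3 -m inch '[{"fingers":0,"delta_pos":[0,0.1,0],"spin":0},{"fingers":0,"delta_pos":[0,0.2,0],"spin":0},{"fingers":0,"delta_pos":[0,0.3,0],"spin":0}]'
python3 - <<'E'
from h import *
go(cab(0,-.0575),.094)
snap('wrist','w4.png');snap('top','t4.png')
E
```

```text
time_s: 6.85
tcp_pos: [0.5587, -0.1221, 0.0945]
ee_rot: [[0.988, 0.152, -0.0], [0.152, -0.988, -0.0], [-0.0, -0.0, -1.0]]
wrist_force: [-1.2, 2.0, -1.0]
gripper_width: 0.007
time_s: 7.15
tcp_pos: [0.5592, -0.1251, 0.0945]
ee_rot: [[0.988, 0.152, -0.0], [0.152, -0.988, 0.0], [-0.0, -0.0, -1.0]]
wrist_force: [-1.7, 2.0, -1.5]
gripper_width: 0.003
t 7.15 tcp [ 0.5592 -0.1251  0.0945] cab 0.0001 -0.0575 yaw 8.74 F [-1.69  2.04 -1.52] w 0.003283610062468977 delta cm [-0.01  0.    0.05]
```

View pics/w4.png

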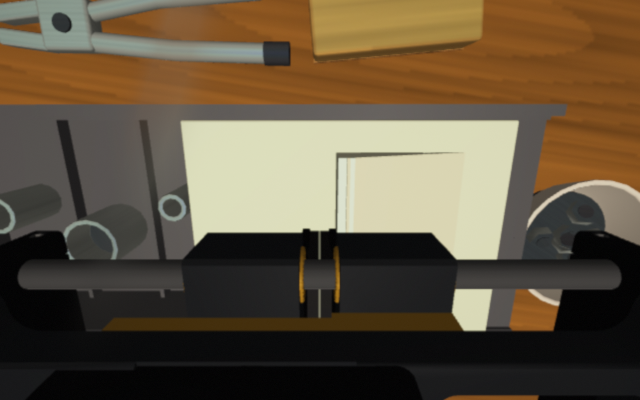

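The stop isn't reached yet: the door's far edge is at column 518 and the end wall is near 545. The wide socket is at about (90,240), in the middle compartment. I'll keep pushing slowly.

```bash
python3 -m inch '[{"fingers":0,"delta_pos":[0,0.1,0],"spin":0},{"fingers":0,"delta_pos":[0,0.2,0],"spin":0},{"fingers":0,"delta_pos":[0,0.3,0],"spin":0},{"fingers":0,"delta_pos":[0,0.4,0],"spin":0},{"fingers":0,"delta_pos":[0,0.5,0],"spin":0}]'
python3 -m inch '[{"fingers":0,"delta_pos":[0,0.1,0],"spin":0},{"fingers":0,"delta_pos":[0,0.2,0],"spin":0},{"fingers":0,"delta_pos":[0,0.3,0],"spin":0}]'
python3 -c "
from h import *
go(cab(0,-.0575),.094)"
```

```text
time_s: 7.75
tcp_pos: [0.56, -0.1294, 0.0946]
ee_rot: [[0.988, 0.152, 0.0], [0.152, -0.988, 0.001], [0.0, -0.001, -1.0]]
wrist_force: [-2.2, 8.0, 1.8]
gripper_width: 0.007
time_s: 8.05
tcp_pos: [0.5601, -0.1296, 0.0947]
ee_rot: [[0.988, 0.151, -0.0], [0.151, -0.988, 0.005], [0.0, -0.005, -1.0]]
wrist_force: [-4.2, 18.9, 5.4]
gripper_width: 0.009
t 8.05 tcp [ 0.5601 -0.1296  0.0947] cab 0.0004 -0.0621 yaw 8.71 F [-4.21 18.93  5.36] w 0.009087114886601935 delta cm [-0.04 -0.46  0.07]
```

The end stop is reached: the force rose to 19 N with no further travel. I'll back off, lift, and look.

```bash
python3 -m inch '[{"fingers":0,"delta_pos":[0,-0.4,0],"spin":0},{"fingers":0,"delta_pos":[0,-1,0],"spin":0},{"fingers":0,"delta_pos":[0,-2,0],"spin":0},{"fingers":0,"delta_pos":[0,-2.5,-1],"spin":0},{"fingers":0,"delta_pos":[-1,-3,-4],"spin":0},{"fingers":0,"delta_pos":[-3,-3,-7],"spin":0},{"fingers":0,"delta_pos":[-6,-3.5,-7.5],"spin":0},{"fingers":0,"delta_pos":[-8,-4,-7.5],"spin":0},{"fingers":0,"delta_pos":[-9,-4,-7.5],"spin":0},{"fingers":0,"delta_pos":[-9,-4,-7.5],"spin":0},{"fingers":0,"delta_pos":[-9,-4,-7.5],"spin":0}]'
python3 - <<'E'
from h import *
def cc(n,l,z):
    q=at(n,l,z)[:2]-C; return (q@X).round(4),(q@Y).round(4)
go(cab(0,.09),.16)
for n in('wrist','top','scene'):
    snap(n,n[0]+'5.png')
    for t,z in(('socket_wide_top',.068),('socket_wide',.03),('socket_middle',.03),('socket_narrow',.03),('rib',.095)):
        for r in spot_point(n,t)[:2]: print(n,t,r['conf'],[round(r['location'][0]*640),round(r['location'][1]*400)],cc(n,r['location'],z))
im=cv2.imread('pics/t5.png')[160:310,190:490]
cv2.imwrite('pics/t5z.png',cv2.resize(im,(750,375),interpolation=cv2.INTER_CUBIC))
E
```

```text
time_s: 9.15
tcp_pos: [0.4664, -0.1071, 0.17]
ee_rot: [[0.988, 0.152, 0.001], [0.152, -0.988, -0.0], [0.001, 0.001, -1.0]]
wrist_force: [0.7, 0.7, -0.6]
gripper_width: 0.008
t 9.15 tcp [ 0.4664 -0.1071  0.17  ] cab -0.0888 -0.0256 yaw 8.75 F [ 0.69  0.66 -0.61] w 0.008303768414611777 delta cm [  8.88 -11.56   1.  ]
wrist socket_wide_top 0.63 [13, 106] (np.float64(-0.0126), np.float64(0.2188))
wrist socket_wide 0.56 [190, 106] (np.float64(-0.0117), np.float64(0.0922))
wrist socket_wide 0.18 [191, 221] (np.float64(-0.123), np.float64(0.103))
wrist socket_middle 0.36 [289, 98] (np.float64(-0.0048), np.float64(0.0016))
wrist socket_narrow 0.6 [251, 76] (np.float64(0.0135), np.float64(0.035))
wrist rib 0.82 [385, 87] (np.float64(-0.001), np.float64(-0.0715))
top socket_wide_top 0.61 [318, 231] (np.float64(-0.0041), np.float64(0.0905))
top socket_wide_top 0.22 [344, 221] (np.float64(0.0077), np.float64(0.027))
top socket_wide 0.45 [318, 233] (np.float64(-0.0083), np.float64(0.0886))
top socket_middle 0.62 [296, 226] (np.float64(0.0173), np.float64(0.1375))
top socket_middle 0.2 [319, 230] (np.float64(-0.0003), np.float64(0.0852))
top socket_narrow 0.53 [341, 221] (np.float64(0.0125), np.float64(0.0307))
top rib 0.8 [390, 216] (np.float64(0.0014), np.float64(-0.076))
scene socket_wide_top 0.92 [330, 207] (np.float64(-0.0019), np.float64(0.0946))
scene socket_wide 0.59 [328, 217] (np.float64(-0.0106), np.float64(0.0876))
scene socket_middle 0.76 [351, 229] (np.float64(0.0071), np.float64(0.1458))
scene socket_narrow 0.49 [207, 187] (np.float64(-0.0023), np.float64(-0.223))
scene rib 0.62 [259, 180] (np.float64(0.0027), np.float64(-0.0684))
scene rib 0.32 [349, 232] (np.float64(0.0846), np.float64(0.1665))
```

View pics/w5.png

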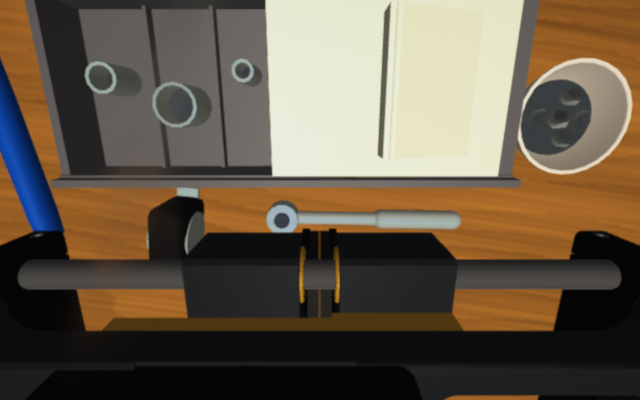

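View pics/t5z.png

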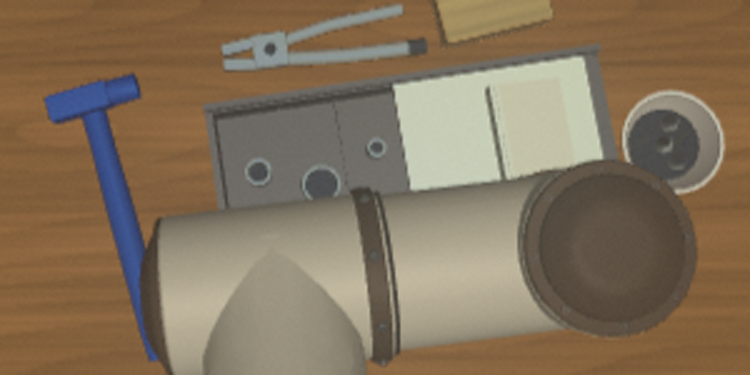

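All three sockets show. The widest is in the middle compartment, its mouth centred at about (175,104) in the wrist view and (321,183) in the zoomed top view.

```bash
python3 - <<'E'
from h import *
def cc(n,u,v,z):
    q=at(n,[u/640,v/400],z)[:2]-C; return (q@X).round(4),(q@Y).round(4)
for uv in((175,104),(152,104),(197,104),(175,82),(175,127)):print('w',cc('wrist',*uv,.068))
print('t',cc('top',321/2.5+190,183/2.5+160,.068))
w=cv2.imread('pics/w5.png')[60:150,60:290];s=cv2.imread('pics/s5.png')[160:260,260:400]
cv2.imwrite('pics/w5z.png',cv2.resize(w,None,fx=3,fy=3,interpolation=cv2.INTER_CUBIC));cv2.imwrite('pics/s5z.png',cv2.resize(s,None,fx=5,fy=5,interpolation=cv2.INTER_CUBIC))
E
```

```text
w (np.float64(-0.0119), np.float64(0.0896))
w (np.float64(-0.0119), np.float64(0.1079))
w (np.float64(-0.0119), np.float64(0.072))
w (np.float64(0.0046), np.float64(0.0876))
w (np.float64(-0.0298), np.float64(0.0917))
t (np.float64(-0.0101), np.float64(0.0893))
```

View pics/w5z.png

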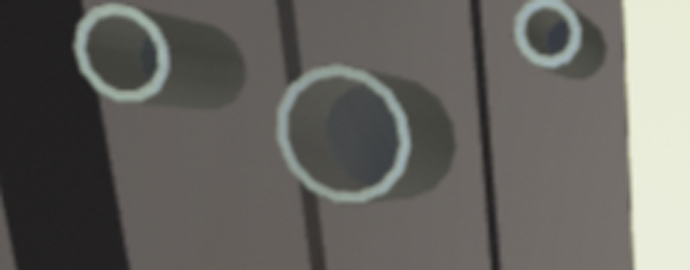

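View pics/s5z.png

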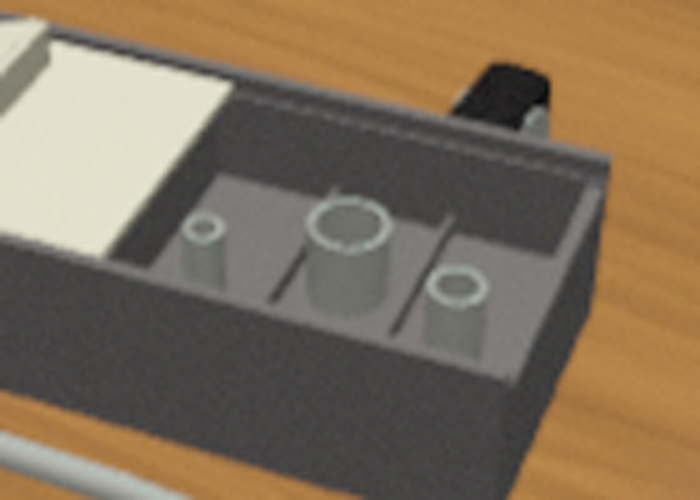

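```bash
python3 - <<'E'
from h import *
for n,u,v in(('scene',329.6,205),('wrist',174.7,104.7)):
    q=at(n,[u/640,v/400],.068);print(n,q,(q[:2]-C)@X,(q[:2]-C)@Y)
go(cab(-.011,.09),.16); go(cab(-.011,.09),.089)
E
```

```text
scene [0.52936881 0.02192425 0.068     ] -0.00696236691758019 0.09235829651138004
wrist [0.5243191  0.01861688 0.068     ] -0.01245642861169716 0.08985760188492464
t 10.05 tcp [ 0.4654 -0.107   0.1696] cab -0.0898 -0.0253 yaw 8.74 F [ 0.57  0.33 -0.33] w 0.004060776202809556 delta cm [  7.88 -11.54   0.96]
t 10.05 tcp [ 0.4654 -0.107   0.1696] cab -0.0898 -0.0253 yaw 8.74 F [ 0.57  0.33 -0.33] w 0.004060776202809556 delta cm [  7.88 -11.54   8.06]
```

```bash
python3 -m inch '[{"fingers":0,"delta_pos":[0.7,-1,0],"spin":0},{"fingers":0,"delta_pos":[2,-3,0],"spin":0},{"fingers":0,"delta_pos":[3.5,-5,0],"spin":0},{"fingers":0,"delta_pos":[5,-7.2,0],"spin":0},{"fingers":0,"delta_pos":[6.5,-9.5,0.5],"spin":0},{"fingers":0,"delta_pos":[7.5,-11,1],"spin":0},{"fingers":0,"delta_pos":[7.9,-11.5,1],"spin":0},{"fingers":0,"delta_pos":[7.9,-11.5,2],"spin":0},{"fingers":0,"delta_pos":[7.9,-11.5,4],"spin":0},{"fingers":0,"delta_pos":[7.9,-11.5,6],"spin":0},{"fingers":0,"delta_pos":[7.9,-11.5,7],"spin":0},{"fingers":0,"delta_pos":[7.9,-11.5,7.6],"spin":0},{"fingers":0,"delta_pos":[7.9,-11.5,8],"spin":0},{"fingers":0,"delta_pos":[7.9,-11.5,8],"spin":0},{"fingers":0,"delta_pos":[7.9,-11.5,8],"spin":0}]'
python3 - <<'E'
from h import *
go(cab(-.0105,.09),.089)
for n in('scene','wrist','top'):
    snap(n,n[0]+'6.png')
for n in('scene','wrist'):
    for t,z in(('socket_wide_top',.068),('rib',.095)):
        for r in spot_point(n,t)[:2]:
            q=at(n,r['location'],z)[:2]-C;print(n,t,r,q@X,q@Y)
p=sense()['tcp_pos'];print(proj('scene',p),proj('scene',[p[0],p[1],.068]))
s=cv2.imread('pics/s6.png')[120:260,240:400]
cv2.imwrite('pics/s6z.png',cv2.resize(s,None,fx=4,fy=4,interpolation=cv2.INTER_CUBIC))
E
```

```text
time_s: 11.55
tcp_pos: [0.5265, 0.0187, 0.0902]
ee_rot: [[0.988, 0.152, 0.001], [0.152, -0.988, 0.0], [0.001, -0.0, -1.0]]
wrist_force: [0.1, -0.1, -0.4]
gripper_width: 0.002
t 11.55 tcp [0.5265 0.0187 0.0902] cab -0.0102 0.0896 yaw 8.74 F [ 0.12 -0.07 -0.43] w 0.0020190994222619722 delta cm [-0.03 -0.04  0.12]
scene socket_wide_top {'location': [0.5109, 0.5138], 'conf': 0.6} -0.0032294810162405915 0.08787951713036075
scene rib {'location': [0.4061, 0.4462], 'conf': 0.85} -0.00320741236500369 -0.06992071175491142
wrist socket_wide_top {'location': [0.4978, 0.587], 'conf': 0.87} -0.012320621685571194 0.09023880486287436
wrist rib {'location': [0.9739, 0.586], 'conf': 0.79} -0.0013698986707516856 -0.07062408166248312
wrist rib {'location': [0.4969, 0.533], 'conf': 0.56} 0.010333384670120837 0.09048789710137939
[329.2153733  195.54894553] [329.04735457 203.69437013]
```

View pics/s6z.png

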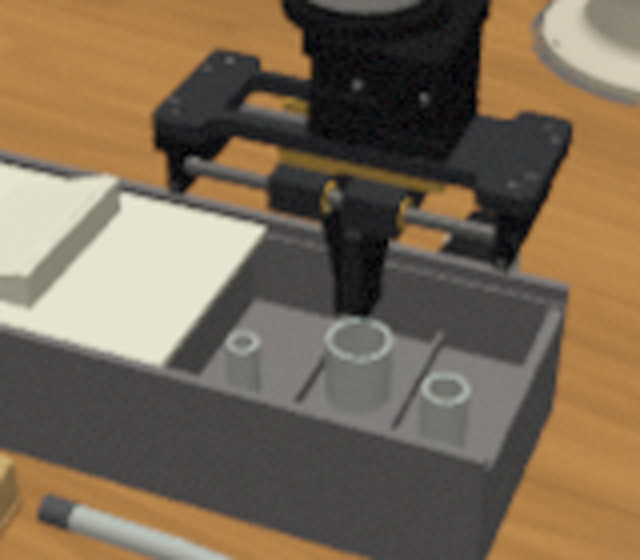

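View pics/w6.png

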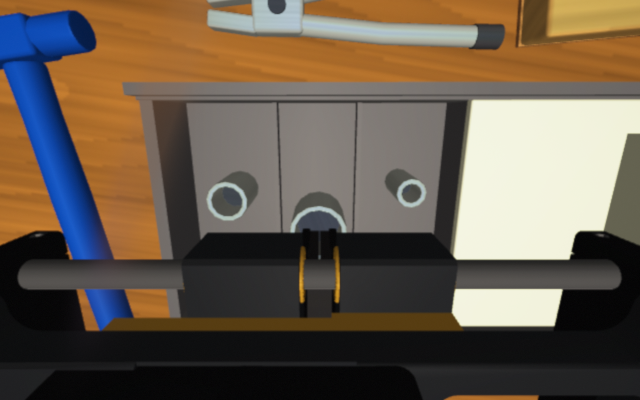

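View pics/t6.png

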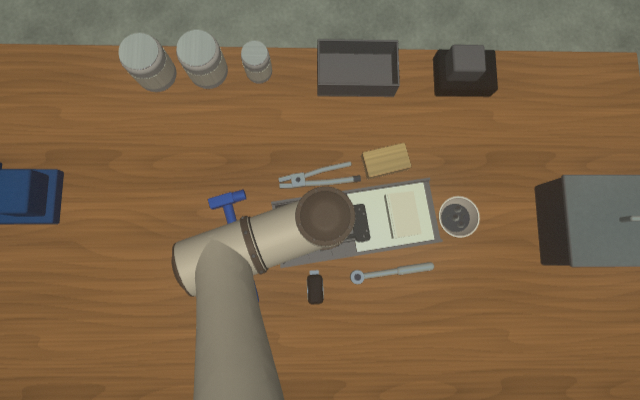

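```bash
python3 - <<'E'
from h import *
p=sense()['tcp_pos'];print(proj('wrist',p),proj('wrist',[p[0],p[1],.068]))
for u,v in((319,207),(291,230),(347,230)):
    q=at('wrist',[u/640,v/400],.068)[:2]-C;print(q@X,q@Y)
for xy in((-.0102,.0896),(-.0085,.091),(-.0125,.09)):
    w=cab(*xy);t=np.linspace(0,2*np.pi,9)[:-1]
    print(xy,[proj('scene',[w[0]+.018*np.cos(a),w[1]+.018*np.sin(a),.068]).round(1).tolist() for a in t[::2]])
E
```

```text
[319.52983976 246.5319802 ] [319.47637213 232.16217565]
0.005607964489667582 0.0899799029733783
-0.009186753853740232 0.10723389630424154
-0.009179608725350117 0.07271993301743457
(-0.0102, 0.0896) [[324.6, 208.4], [336.4, 206.6], [333.1, 199.3], [321.7, 201.1]]
(-0.0085, 0.091) [[324.9, 209.1], [336.7, 207.2], [333.5, 199.9], [322.0, 201.7]]
(-0.0125, 0.09) [[325.2, 207.8], [336.9, 206.0], [333.7, 198.7], [322.2, 200.5]]
```

The fingertips are within about 2–3 mm of centre by every view, about 22 mm above the mouth, with no contact force. The bystanders are at the same pixels as at the start.

```bash
python3 -c "
from station import finish_job
print(finish_job())
from h import *
go(cab(-.0105,.09),.089)"
```

```text
the job is handed in; nothing more can be done
None
the job is handed in; nothing more can be done
```

The door is fully open and the shut fingertips are pointing at the widest socket, the one in the middle compartment. I handed the job in at about 12 s on the robot's clock.

- **Door:** I pushed against the rib. It slid at about 2 N until it stopped and the force rose to 19 N, which I took as the end stop. After I backed off, the rib was still about 71 mm to the -y side of the cabinet's centre.
- **Pointing:** the tips are about 22 mm above the socket's mouth, and the wrist force reads about 0 N.
- **Centring:** the cameras disagreed by a few millimetres along the cabinet's x (wrist -12 mm, top -10 mm, scene about -3 to -8 mm). I held -10 mm, so the tips may be 2–3 mm off centre along x. In y my own readings agreed to about 3 mm.
- **Other things:** no socket was touched. The bowl, block, pliers, ratchet and tape had not visibly moved in the last top picture. The arm hid part of the hammer there, but its visible part had not moved.

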